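# Free the tube-rack slide: lever the cover, hold the index plunger up

## Task

The tube-rack slide on the lab bench is locked by a sprung index plunger under the hinged cover of its lock housing: using the blade of the spatula, never the gripper itself, lever the cover up until it stands open by itself at upright or beyond, then lay the spatula flat on the bench and let go of it. Then grip the plunger's knob, pull it straight up to its stop so that the pin is clear of its hole, and finish while still holding it there, with the cover still open. Leave the beaker, bottle and petri dish standing where they are.

Things in the scene. Friction and masses are not known exactly. Their poses are not given: they have to be found in the camera images.
- housing: Grey lock housing, fixed to the bench: box 130 mm along its x, 134 mm along its y, walls 5 mm thick with tops at z = 62 mm, inside floor at z = 30 mm. Origin: centre of its underside. z up; +x points from the cover's free lip towards the hinge, roughly world +y.
- rack (a point): Centre of the foot of a white rack of capped tubes, 52 x 76 mm, 110 mm tall, at housing y = -170 mm; not to be handled. It rides on an aluminium slide bar 40 mm wide, top at z = 17 mm, that sticks out of the housing to y = +120 and -230 mm.
- slot (a point): Middle of the pry slot's mouth: an opening 66 mm wide (along housing y) and 12 mm high (z = 50 to 62 mm) through the 5 mm front wall (housing -x face), straight below the cover's lip. Axes as the housing. Behind it is free space up to the knob, which begins 48 mm in.
- hinge_line (a point): Middle of the cover's hinge axis, at the housing's +x top edge (x = 65 mm, z = 63.5 mm in the housing frame); the axis runs along housing y. Axes as the housing.
- cover (a joint): Opening angle of the cover, rad: 0 shut, 1.57 upright, stop at 1.95. A plain aluminium plate 138 x 134 x 4 mm, 80 g, its underside 1.5 mm below the hinge axis when shut; a stiff hinge (0.09 N m) keeps it wherever it is left; about 1.2 N at the lip lifts it.
- cover_lip (a point): Middle of the cover's free edge, 135 mm from the hinge axis; when shut it overhangs the housing's front face by 5 mm.
- plunger (a joint): Lift of the index plunger, m: 0 seated, stop at 0.018. The spring pulls it down with 4 N when seated, 11.2 N at the stop, and snaps it back when let go.
- knob (a point): Centre of the plunger's black upright cylindrical knob, 24 mm diameter, 24 mm tall, 46 mm above the bench when seated (knob from z = 34 to 58 mm), 60 mm from the front (lip) face and 70 mm from the hinge side; it moves straight up along z. Under the shut cover; at least 45 mm free on every side of it inside the housing.
- spatula: Spatula lying on the bench, blade roughly towards world +y. Origin: under the middle of its handle, on the underside; +x points to the blade, z up. Wooden handle 100 mm long (x = -50 to 50 mm), 14 mm wide (y), 16 mm tall (z = 0 to 16 mm); flat steel blade 18 mm wide, 2.6 mm thick, mid-height at z = 8 mm, from x = 50 to 135 mm. 60 to 130 g, mass centre about 15 mm ahead of the origin.
- blade_tip (a point): Middle of the blade's end: x = 135 mm, z = 8 mm in the spatula frame.
- beaker: Glass beaker, 68 mm wide, 90 mm tall; a bystander. Origin: centre of its underside.
- media_bottle: Glass bottle with an orange cap, 72 mm wide, 150 mm tall; a bystander. Origin: centre of its underside.
- petri_dish: Flat covered dish, 90 mm wide, 15 mm tall; a bystander. Origin: centre of its underside.
There are look-alikes about, which are no part of the job. What is meant by the spatula is not turquoise, and is the larger of those in its own colour.

How it is judged:
By the outcome, as a careful person would: the job done as asked, in the order asked, and still so for the second after the job is handed in, while the arm keeps its last pose, push and grip.
It also fails if it takes over 66 s, if anything falls off the work surface, if the arm or the gripper's body presses on something with over 40 N, if the wrist force passes 120 N, or if a joint passes its speed limit or range.

## Robot

A 6-joint arm with a two-finger parallel gripper is mounted at the origin on the work surface. World frame = base frame: x ahead of the robot, y to its left, z up, the work surface at z = 0. Lengths are in m, angles in rad, forces in N, time in s.
With the tool pointing down it reaches from about 0.375 to 0.9 m from the base axis. Payload 3.1 kg.
Tool frame: the origin (TCP) lies on the centre line of the jaws, within the pads' length; the fingertips stand 25 mm ahead of it and the grasp point (between the pads) lies 6 mm ahead of it (robot.nose_length is the y of the fingertips in the tool frame, in m); y points along the fingers, z is the direction in which the jaws open and shut, and the axes are right-handed (so a half turn about y gives the same grasp; the last joint's range is limited). The gripper opens to 87 mm and grips with 3 to 60 N. Pads are 19 mm wide; open, the fingers measure 117 mm over their backs; the gripper's body (75 mm by 190 mm) begins 51 mm behind the grasp point.
Start: joints at [0.943, 0.527, 1.433, -0, 1.181, -0.178], TCP at [0.272, 0.563, 0.248] pointing down, gripper open.
Joint ranges: [-3.08, 3.08], [-0.75, 2.2], [0.22, 2.44], [-1.43, 4.57], [0, 2.65], [-2.85, 2.85]. Speed limits (rad/s): [2.79, 2.79, 3.14, 3.14, 3.14, 3.14].

## Interface

Orientations are given as a unit quaternion [x, y, z, w].
In Python, from rig import robot, eyes, ticket gives the robot as it stands.
- The arm moves only by the tool play_rows, never from a script. Its argument "series" is a list of rows, each a list of 7 numbers: the opening, from 0 (shut) to 1 (fully open), then the shift along the tool's x, y, z scaled (see below), then the turn, a rotation vector about the tool's x, y, z scaled (see below). In form: [[claw, dx, dy, dz, ax, ay, az], ...]. A call has 1 to 12 rows; each row shifts and turns the commanded pose from where the row before left it, along the tool's axes as they then stand; what a row does not reach is not made up. The controller multiplies each number of a shift by 100 mm and each number of a turn by 180 degrees. A row lasts 1/12 s, in which the tool goes at most 41.7 mm and 7.16 degrees, less where a joint would pass 70% of its speed; a pose out of reach is approached as far as the arm can. A call with a number of a shift or a turn outside -1 to 1 is refused whole. A call with a gripper value outside its range is refused whole. The fingers move at their own pace and stop on an object; "grip_force" is the grip in N (left out, the last holds). Time passes only in rows, so rows that do not move let the fingers close. It gives the time, the measured TCP pose, the force and the opening at its end, in the units of the state.
- robot.get_obs(): the state, without advancing time (a new reading comes with each control period).
- eyes.camera(name): name is "scene" or "top" or "wrist"; returns the picture (384x512x3 uint8, red, green, blue); there is no depth.
- eyes.camera_params(name): a dict with "K" (3x3 intrinsics, pixels), "rvec" (rotation vector, rad) and "tvec" (3), from world to camera coordinates, as OpenCV has them. Camera axes: x right, y down, z forward; pixel columns grow to the right and rows downward; lengths in m; the calibration is good to about 2 mm. A picture is of the moment at which its call begins: read the wrist's pose just before it. camera_params takes no time and is no camera call; for the wrist camera it gives the pose at the moment of the call.
- ticket.hand_in(): hands the job in, once; it reports no verdict.
The state is a dict: "time": time; "q": joint angles; "joint_velocities": joint speeds; "joint_torque": joint torques, N m; "position": TCP position; "tool_rot": TCP orientation; "ft_force": force on the tool from outside, world axes, zero at the start; "moment": the same for the moment, N m; "grip_width": finger opening in m.
Only numpy, scipy, OpenCV 4.12 (cv2) and the standard library are available. Lean on these libraries where they do the work, as an engineer would, in place of code of your own. Each camera call takes 0.05 s, during which the arm holds its last target.

## Working session

There is one attempt and no reset: what is moved stays moved. The work goes in short steps, Python scripts to look and compute and a tool call to move; the robot and the scene stay as the last step left them, time stands still between calls to the robot, and variables do not carry over. Pictures are saved under pics/ and viewed, and the job is handed in when it is done.

Besides the shell and the picture viewer there is one more tool, called after "Call:" as name(argument=value, ...), one argument or row to a line, values as JSON. play_rows: Moves the arm, as the interface text tells. Its arguments: {"type":"object","properties":{"series":{"type":"array","items":{"type":"array","items":{"type":"number"}}},"grip_force":{"type":"number"}},"required":["series"]}

```bash
ls -la; mkdir -p pics; python3 - <<'E'
from rig import robot, eyes, ticket
import cv2
print(robot.get_obs(), robot.nose_length)
for n in ["scene","top","wrist"]:
    p=eyes.camera_params(n); print(n,p)
    cv2.imwrite(f"pics/{n}0.png",eyes.camera(n)[:,:,::-1])
E
```

```text
total 12
drwxr-xr-x  3 agent agent 4096 Dec  7 00:03 .
drwxr-xr-x 23 root  root  4096 Dec  7 00:03 ..
drwxr-xr-x  2 agent agent 4096 Dec  7 00:03 pics
{'time': 0.0, 'q': array([ 9.42519483e-01,  5.28465124e-01,  1.43391964e+00,  7.11800831e-06,
        1.18140339e+00, -1.78490547e-01]), 'joint_velocities': array([ 0.00107194, -0.00077976,  0.00037376,  0.00029498,  0.00030306,
        0.00127133]), 'joint_torque': array([ 6.31365274e-04, -4.40040350e+01, -1.76591724e+01,  6.36188406e-02,
        5.81084308e-02, -1.50805608e-04]), 'position': array([0.27128687, 0.56228554, 0.24656671]), 'tool_rot': array([ 0.69001276, -0.15799404,  0.15738037, -0.68858673]), 'ft_force': array([-0.34021495, -0.0402194 ,  0.33459454]), 'moment': array([ 0.01948779, -0.0225369 , -0.00122836]), 'grip_width': 0.08671377755182551} 0.025
scene {'K': array([[478.8968151 ,   0.        , 257.08005551],
       [  0.        , 478.8968151 , 190.97716977],
       [  0.        ,   0.        ,   1.        ]]), 'rvec': array([ 2.40994838,  0.81556122, -0.25969763]), 'tvec': array([-0.44499567, -0.25384444,  1.67214626])}
top {'K': array([[471.7418329 ,   0.        , 248.68798088],
       [  0.        , 471.7418329 , 194.39721724],
       [  0.        ,   0.        ,   1.        ]]), 'rvec': array([ 2.14820958, -2.17131029,  0.1277405 ]), 'tvec': array([0.00488443, 0.57745203, 1.22642179])}
wrist {'K': array([[323.74750841,   0.        , 250.37074736],
       [  0.        , 323.74750841, 192.28230862],
       [  0.        ,   0.        ,   1.        ]]), 'rvec': array([-2.46552154, -1.54850392, -0.20178663]), 'tvec': array([-0.62388676, -0.03223697,  0.38978296])}
```

View pics/scene0.png

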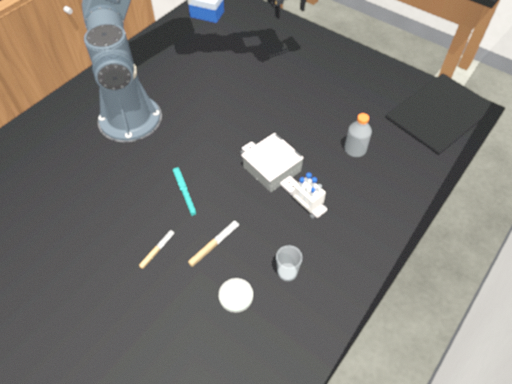

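View pics/top0.png

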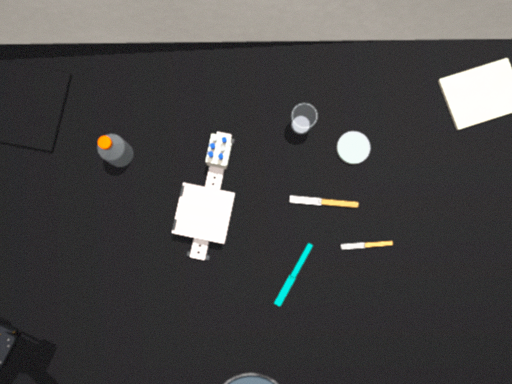

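View pics/wrist0.png

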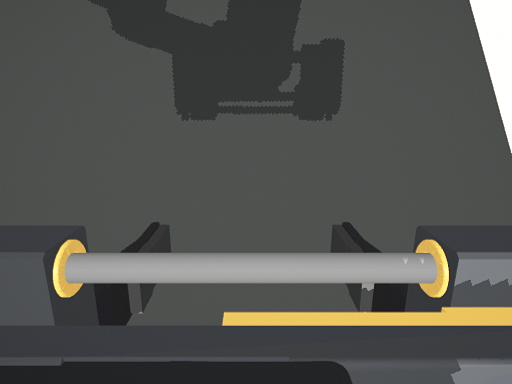

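```bash
cat > h.py <<'E'
import numpy as np, cv2
from rig import robot, eyes, ticket
from scipy.spatial.transform import Rotation as R
def cam(n):
    p=eyes.camera_params(n); return np.array(p["K"]),cv2.Rodrigues(np.array(p["rvec"]))[0],np.array(p["tvec"])
def ray(c,uv):
    K,Rm,t=c; uv=np.atleast_2d(uv).astype(float)
    d=np.c_[uv,np.ones(len(uv))]@np.linalg.inv(K).T@Rm
    return -Rm.T@t,d
def toplane(c,uv,z):
    o,d=ray(c,uv); s=(z-o[2])/d[:,2]; return o+s[:,None]*d
def proj(c,P):
    K,Rm,t=c; q=(np.atleast_2d(P)@Rm.T+t)@K.T; return q[:,:2]/q[:,2:]
E
python3 - <<'E'
from h import *
for n,roi,roi2 in [("top",(280,180,370,225),(165,175,245,250)),("scene",(180,215,245,270),(235,130,310,195))]:
    c=cam(n); im=cv2.imread(f"pics/{n}0.png"); hsv=cv2.cvtColor(im,cv2.COLOR_BGR2HSV)
    x0,y0,x1,y1=roi
    sub=np.zeros(im.shape[:2],np.uint8); sub[y0:y1,x0:x1]=255
    wood=((hsv[...,0]<30)&(hsv[...,1]>80)&(hsv[...,2]>80)&(sub>0)).astype(np.uint8)
    steel=((hsv[...,1]<60)&(hsv[...,2]>90)&(sub>0)).astype(np.uint8)
    for nm,m,z in [("wood",wood,.012),("steel",steel,.0093)]:
        ys,xs=np.nonzero(m); r=cv2.minAreaRect(np.c_[xs,ys].astype(np.float32))
        b=cv2.boxPoints(r); print(n,nm,len(xs),np.round(toplane(c,[r[0]],z)[0],4)); print(np.round(toplane(c,b,z)[:,:2],4).tolist())
    # cover
    x0,y0,x1,y1=roi2; 
    m=((hsv[...,1]<40)&(hsv[...,2]>140)).astype(np.uint8); k=np.zeros_like(m);k[y0:y1,x0:x1]=1;m*=k
    m=cv2.morphologyEx(m,cv2.MORPH_OPEN,np.ones((21,21)if n=="top" else (15,15),np.uint8))
    ys,xs=np.nonzero(m); r=cv2.minAreaRect(np.c_[xs,ys].astype(np.float32)); b=cv2.boxPoints(r)
    print(n,"cover",np.round(toplane(c,[r[0]],.066)[0],4)); print(np.round(toplane(c,b,.066)[:,:2],4).tolist())
t=cv2.imread("pics/top0.png"); cv2.imwrite("pics/topz.png",cv2.resize(t[120:270,160:260],None,fx=5,fy=4*1.0,interpolation=cv2.INTER_CUBIC))
t=cv2.imread("pics/scene0.png"); cv2.imwrite("pics/scz.png",cv2.resize(t[120:280,180:340],None,fx=3.7,fy=3.7,interpolation=cv2.INTER_CUBIC))
E
```

```text
top wood 266 [ 0.5548 -0.2479  0.012 ]
[[0.5501, -0.1968], [0.5695, -0.199], [0.5596, -0.2991], [0.5402, -0.2967]]
top steel 278 [ 0.5637 -0.1544  0.0093]
[[0.5566, -0.1089], [0.5796, -0.1113], [0.5709, -0.2], [0.5479, -0.1974]]
top cover [0.5251 0.1177 0.066 ]
[[0.5978, 0.1883], [0.5963, 0.0473], [0.4534, 0.0481], [0.4549, 0.1872]]
scene wood 16 [ 0.5608 -0.2519  0.012 ]
[[0.5465, -0.2948], [0.5651, -0.2048], [0.5753, -0.2081], [0.5566, -0.2976]]
scene steel 3378 [ 0.5529 -0.204   0.0093]
[[0.4172, -0.192], [0.569, -0.076], [0.6788, -0.2151], [0.5379, -0.3228]]
scene cover [0.5399 0.1021 0.066 ]
[[0.4116, 0.1253], [0.5539, 0.2341], [0.6591, 0.0804], [0.5269, -0.0207]]
```

View pics/topz.png

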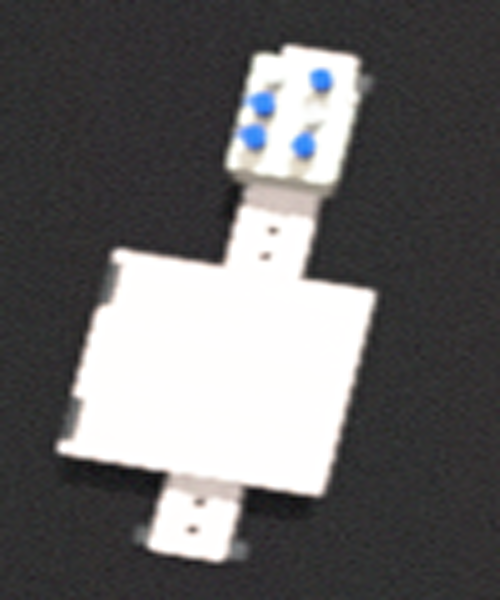

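View pics/scz.png

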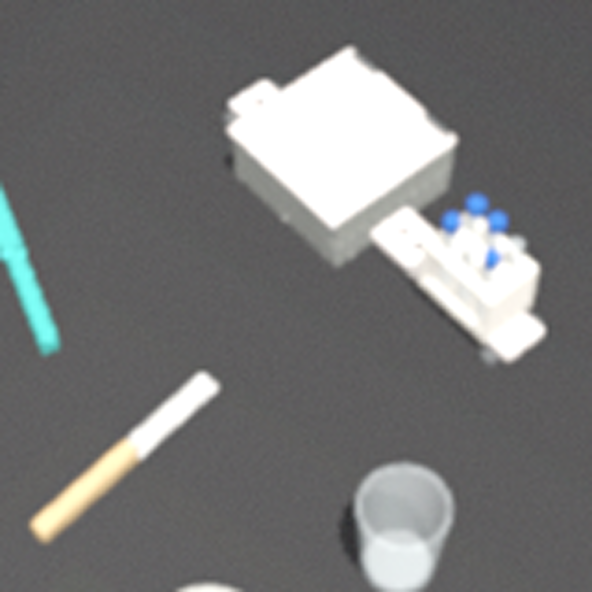

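```bash
python3 - <<'E'
from h import *
c=cam("top"); im=cv2.imread("pics/top0.png"); g=cv2.cvtColor(im,cv2.COLOR_BGR2GRAY)
s=4
big=cv2.resize(g,None,fx=s,fy=s,interpolation=cv2.INTER_CUBIC)
m=(big>140).astype(np.uint8); k=np.zeros_like(m);k[s*172:s*250,s*165:s*245]=1;m*=k
m=cv2.morphologyEx(m,cv2.MORPH_OPEN,cv2.getStructuringElement(cv2.MORPH_ELLIPSE,(s*22,s*22)))
cs,_=cv2.findContours(m,cv2.RETR_EXTERNAL,cv2.CHAIN_APPROX_NONE); cn=max(cs,key=cv2.contourArea)
r=cv2.minAreaRect(cn); b=(cv2.boxPoints(r)+.5)/s-.5
P=toplane(c,b,.066)[:,:2]; print(b.tolist()); print(P.round(4).tolist()); print([np.linalg.norm(P[i]-P[(i+1)%4]).round(4) for i in range(4)])
print("ctr",P.mean(0)); 
for i in range(4):
    d=P[(i+1)%4]-P[i]; print(np.degrees(np.arctan2(d[1],d[0])))
z=np.array([[118,250],[377,292],[322,495],[60,450]],float); zz=np.c_[160+(z[:,0]+.5)/5-.5,120+(z[:,1]+.5)/4-.5]
Q=toplane(c,zz,.066)[:,:2]; print("hand",Q.round(4).tolist(),Q.mean(0),[np.linalg.norm(Q[i]-Q[(i+1)%4]).round(4) for i in range(4)])
# blade & handle
hsv=cv2.cvtColor(im,cv2.COLOR_BGR2HSV)
ys,xs=np.nonzero(g[185:220,283:365]>90); A=np.c_[xs+283,ys+185]
Pw=toplane(c,A,.012)[:,:2]; mu=Pw.mean(0); u,sv,vt=np.linalg.svd(Pw-mu); d=vt[0]*np.sign(vt[0][1]); t=(Pw-mu)@d
print("spat dir",d,np.degrees(np.arctan2(d[1],d[0])),"mid",mu+d*(t.min()+t.max())/2,"len",t.max()-t.min(), "tip",mu+d*t.max(),"butt",mu+d*t.min())
# others
for nm,px in [("dish",(354,147)),("beaker",(301,124)),("bottle",(118,152)),("rack",(219,150)),("small",(368,245)),("turq",(294,275))]: print(nm,toplane(c,[px],.01)[0].round(3))
E
```

```text
[[170.1622314453125, 236.1100616455078], [182.4658203125, 177.26673889160156], [235.9154052734375, 188.4425506591797], [223.61181640625, 247.28587341308594]]
[[0.4676, 0.2023], [0.6207, 0.1715], [0.5897, 0.0319], [0.4375, 0.0646]]
[np.float64(0.1562), np.float64(0.1431), np.float64(0.1557), np.float64(0.1409)]
ctr [0.52885686 0.11757838]
-11.372570988700854
-102.51854319253422
167.85569358714739
77.66826071343885
hand [[0.6078, 0.1695], [0.5787, 0.0343], [0.4475, 0.0636], [0.4778, 0.1987]] [0.52794893 0.11653103] [np.float64(0.1383), np.float64(0.1345), np.float64(0.1385), np.float64(0.1333)]
spat dir [0.09566796 0.9954133 ] 84.51023379396094 mid [ 0.5588222  -0.20388304] len 0.18865075148740829 tip [ 0.56784611 -0.10999031] butt [ 0.54979828 -0.29777578]
dish [ 0.709 -0.293  0.01 ]
beaker [ 0.775 -0.148  0.01 ]
bottle [0.702 0.358 0.01 ]
rack [0.704 0.079 0.01 ]
small [ 0.44  -0.321  0.01 ]
turq [ 0.362 -0.12   0.01 ]
```

```bash
cat >> h.py <<'E'
def plan(pos,ydir,zdir):
    """relative move from present pose in tool units"""
    o=robot.get_obs(); Rc=R.from_quat(o["tool_rot"]); 
    y=np.array(ydir,float);y/=np.linalg.norm(y); z=np.array(zdir,float); z-=y*(z@y); z/=np.linalg.norm(z)
    Rt=R.from_matrix(np.c_[np.cross(y,z),y,z])
    sh=Rc.inv().apply(np.array(pos)-o["position"])/0.1
    tu=(Rc.inv()*Rt).as_rotvec()/np.pi
    print("shift units",sh.round(3),"rows>=",np.linalg.norm(sh)/.417,"turn units",tu.round(4),"rows>=",np.linalg.norm(tu)*180/7.16)
def st():
    o=robot.get_obs(); M=R.from_quat(o["tool_rot"]).as_matrix()
    print("t",round(o["time"],2),"pos",o["position"].round(4),"F",o["ft_force"].round(2),"M",o["moment"].round(3),"w",round(o["grip_width"],4),"q",o["q"].round(3)); print("x",M[:,0].round(4),"y",M[:,1].round(4),"z",M[:,2].round(4)); return o,M
E
python3 - <<'E'
from h import *
o,M=st(); c=cam("wrist"); C=-c[1].T@c[2]; print("cam in tool",M.T@(C-o["position"]),"fwd",M.T@c[1][2])
d=np.array([.0957,.9954,0]); p=np.array([.5548,-.2462,0])+.030*d
side=np.array([d[1],-d[0],0])
for s in (1,-1): plan([p[0],p[1],.13],[0,0,-1],s*side)
E
```

```text
t 0.15 pos [0.2714 0.5625 0.2468] F [-0.43  0.52  0.51] M [-0.004 -0.001  0.061] w 0.0875 q [ 0.943  0.528  1.434  0.     1.181 -0.178]
x [ 9.005e-01 -4.348e-01 -3.000e-04] y [-0.001  -0.0013 -1.    ] z [ 0.4348  0.9005 -0.0016]
cam in tool [-7.00680052e-02 -1.36806309e-01 -1.92402838e-05] fwd [ 2.59757583e-01  9.65673851e-01 -1.08827939e-04]
shift units [ 5.964  1.175 -5.767] rows>= 20.09422941269076 turn units [5.000e-04 3.873e-01 2.000e-04] rows>= 9.73764973132706
shift units [ 5.964  1.175 -5.767] rows>= 20.09422941269076 turn units [ 2.000e-04 -6.127e-01 -5.000e-04] rows>= 15.402025988234872
```

Call:
play_rows(
  series=[
    [0.6,0.25,0.04,-0.24,0,0,0],
    [0.6,0.25,0.04,-0.24,0,0,0],
    [0.6,0.25,0.04,-0.24,0,0,0],
    [0.6,0.25,0.04,-0.24,0,0,0],
    [0.6,0.25,0.04,-0.24,0,0,0],
    [0.6,0.25,0.04,-0.24,0,0,0],
    [0.6,0.25,0.04,-0.24,0,0,0],
    [0.6,0.25,0.04,-0.24,0,0,0],
    [0.6,0.25,0.04,-0.24,0,0,0],
    [0.6,0.25,0.04,-0.24,0,0,0],
    [0.6,0.25,0.04,-0.24,0,0,0],
    [0.6,0.25,0.04,-0.24,0,0,0],
  ],
  grip_force=60,
)

```text
time: 1.15
position: [0.4169, 0.1715, 0.1994]
tool_rot: [-0.689, 0.158, -0.158, 0.689]
ft_force: [0.6, -0.2, 0.1]
grip_width: 0.0526
```

Call:
play_rows(
  series=[
    [0.6,0.25,0.04,-0.24,0,0,0],
    [0.6,0.25,0.04,-0.24,0,0,0],
    [0.6,0.25,0.04,-0.24,0,0,0],
    [0.6,0.25,0.04,-0.24,0,0,0],
    [0.6,0.25,0.04,-0.24,0,0,0],
    [0.6,0.25,0.04,-0.24,0,0,0],
    [0.6,0.25,0.04,-0.24,0,0,0],
    [0.6,0.25,0.04,-0.24,0,0,0],
    [0.6,0.25,0.04,-0.24,0,0,0],
    [0.6,0.25,0.04,-0.24,0,0,0],
    [0.6,0.25,0.04,-0.24,0,0,0],
    [0.6,0.2,0.04,-0.24,0,0,0],
  ],
)

```text
time: 2.15
position: [0.5581, -0.2168, 0.1512]
tool_rot: [0.689, -0.157, 0.158, -0.689]
ft_force: [0.7, 0.3, -0.7]
grip_width: 0.0526
```

Call:
play_rows(
  series=[
    [0.6,0,0,0,0,0.0387,0],
    [0.6,0,0,0,0,0.0387,0],
    [0.6,0,0,0,0,0.0387,0],
    [0.6,0,0,0,0,0.0387,0],
    [0.6,0,0,0,0,0.0387,0],
    [0.6,0,0,0,0,0.0387,0],
    [0.6,0,0,0,0,0.0387,0],
    [0.6,0,0,0,0,0.0387,0],
    [0.6,0,0,0,0,0.0387,0],
    [0.6,0,0,0,0,0.0387,0],
    [0.6,0,0,0,0,0,0],
  ],
)

```text
time: 3.07
position: [0.557, -0.2145, 0.1513]
tool_rot: [-0.475, 0.524, -0.523, 0.475]
ft_force: [-0.5, 0.6, -0.6]
grip_width: 0.052
```

```bash
python3 - <<'E'
from h import *
o,M=st(); 
cv2.imwrite("pics/wrist1.png",eyes.camera("wrist")[:,:,::-1]); c=cam("wrist")
np.savez("w1.npz",K=c[0],R=c[1],t=c[2])
d=np.array([.0957,.9954,0]); p=np.array([.5548,-.2462,0])
for x in (-50,0,30,50,135): print(x,proj(c,[p+d*x/1000+[0,0,.008]]).round(1))
E
```

```text
t 3.07 pos [ 0.557  -0.2145  0.1513] F [-0.53  0.61 -0.64] M [-0.043  0.088  0.024] w 0.052 q [-0.555  0.613  1.591  0.     0.939 -0.458]
x [-9.670e-02 -9.953e-01 -3.000e-04] y [-4.e-04  4.e-04 -1.e+00] z [ 9.953e-01 -9.670e-02 -5.000e-04]
-50 [[250.3 269.9]]
0 [[250.5 220.7]]
30 [[250.6 189. ]]
50 [[250.7 167. ]]
135 [[251.2  63.4]]
```

View pics/wrist1.png

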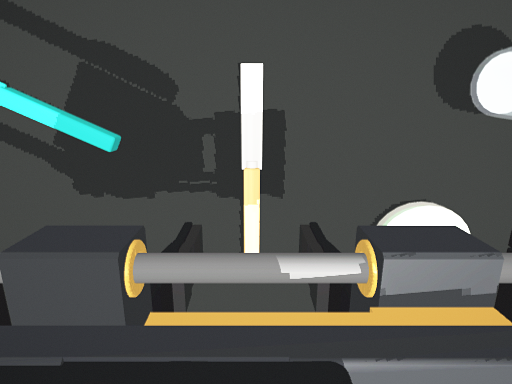

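Call:
play_rows(
  series=[
    [0.6,0,0.3,0,0,0,0],
    [0.6,0,0.3,0,0,0,0],
    [0.6,0,0.3,0,0,0,0],
    [0.6,0,0.15,0,0,0,0],
    [0.6,0,0.1,0,0,0,0],
    [0.6,0,0.08,0,0,0,0],
    [0.6,0,0,0,0,0,0],
    [0,0,0,0,0,0,0],
    [0,0,0,0,0,0,0],
    [0,0,0,0,0,0,0],
    [0,0,0,0,0,0,0],
    [0,0,0,0,0,0,0],
  ],
  grip_force=60,
)

```text
time: 4.12
position: [0.5575, -0.2148, 0.0294]
tool_rot: [0.476, -0.523, 0.524, -0.476]
ft_force: [0.4, 1.0, -0.7]
grip_width: 0.0266
```

Call:
play_rows(
  series=[
    [0,0,0,0,0,0,0],
    [0,0,-0.3,0,0,0,0],
    [0,0,-0.3,0,0,0,0],
    [0,0,0,0,0,0,0],
    [0,0,0,0,0,0,0],
  ],
)

```text
time: 4.53
position: [0.5583, -0.2153, 0.0905]
tool_rot: [0.475, -0.522, 0.525, -0.476]
ft_force: [-0.6, -0.1, -0.3]
grip_width: 0.0016
```

```bash
python3 - <<'E'
from h import *
o,M=st(); 
cv2.imwrite("pics/wrist2.png",eyes.camera("wrist")[:,:,::-1]); c=cam("wrist")
# predicted with rigid grip: handle x=30 at TCP, bottom of handle at z=tips
g=o["position"]; d=-M[:,0]; 
for x in (50,135): print(x,proj(c,[g+d*(x-31.5)/1000+[0,0,-.0275+.008]]).round(1))
# target: housing
psi=np.array([.2146,.977,0]);psi/=np.linalg.norm(psi); O=np.array([.5281,.1175,0])
# stage A: tip 30 mm in front of the lip, blade mid z .056
tx=-.070-.030
p=O+psi*(tx-.104); p[2]=.0275+.056-.008
plan(p,[0,0,-1],[psi[1],-psi[0],0]); print(p)
E
```

```text
t 4.53 pos [ 0.5583 -0.2153  0.0905] F [-0.6  -0.12 -0.32] M [-0.056  0.119 -0.01 ] w 0.0016 q [-0.555  0.703  1.624 -0.     0.81  -0.46 ]
x [-0.0945 -0.9955  0.002 ] y [ 0.0039 -0.0024 -1.    ] z [ 0.9955 -0.0945  0.0041]
50 [[251.  213.1]]
135 [[251.1  28.4]]
shift units [-1.254  0.135 -0.852] rows>= 3.650784888230117 turn units [-0.0004  0.0387  0.0002] rows>= 0.972519563509668
[ 0.48433434 -0.08175001  0.0755    ]
```

View pics/wrist2.png

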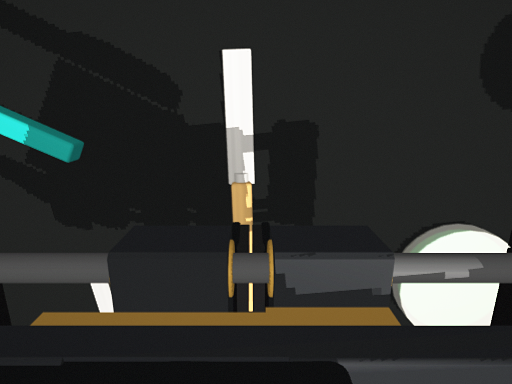

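Call:
play_rows(
  series=[
    [0.6,0,0,0,0,0,0],
    [0.6,0,-0.2,0,0,0,0],
    [0.6,0,0,0,0,0,0],
    [0.6,0,0,0,0,0,0],
    [0.6,0,0,0,0,0,0],
    [0.6,0,0,0,0,0,0],
  ],
)

```text
time: 5.08
position: [0.5564, -0.2142, 0.1073]
tool_rot: [-0.476, 0.524, -0.522, 0.476]
ft_force: [-0.3, -0.0, 0.0]
grip_width: 0.033
```

```bash
python3 - <<'E'
from h import *
o,M=st(); c=cam("wrist"); im=np.ascontiguousarray(eyes.camera("wrist")[:,:,::-1]); cv2.imwrite("pics/wrist3.png",im)
hsv=cv2.cvtColor(im,cv2.COLOR_BGR2HSV)
s=((hsv[...,1]<60)&(hsv[...,2]>110)); k=np.zeros_like(s);k[0:200,200:300]=1; s&=k
n,l,stt,_=cv2.connectedComponentsWithStats(s.astype(np.uint8)); i=1+np.argmax(stt[1:,4]); ys,xs=np.nonzero(l==i)
P=toplane(c,np.c_[xs,ys],.0093)[:,:2]; mu=P.mean(0); u,sv,vt=np.linalg.svd(P-mu,full_matrices=False); d=vt[0]*np.sign(vt[0][1]); t=(P-mu)@d
print("blade dir",d,"len",np.ptp(t),"tip",mu+d*t.max(),"width",np.ptp((P-mu)@[d[1],-d[0]]))
tip=mu+d*t.max(); p=tip-d*.105; print(p)
plan([p[0],p[1],.0275],[0,0,-1],[d[1],-d[0],0])
E
```

```text
t 5.08 pos [ 0.5564 -0.2142  0.1073] F [-0.3  -0.01  0.02] M [-0.079  0.079  0.025] w 0.033 q [-0.555  0.677  1.617 -0.     0.85  -0.46 ]
x [-9.470e-02 -9.955e-01 -9.000e-04] y [-0.0018  0.0011 -1.    ] z [ 0.9955 -0.0947 -0.0019]
blade dir [0.06478011 0.99789956] len 0.08714505578750345 tip [ 0.56068778 -0.11033844] width 0.018478639448469183
[ 0.55388587 -0.21511789]
shift units [ 0.012  0.799 -0.024] rows>= 1.9177139894450195 turn units [ 0.0006 -0.0096 -0.0003] rows>= 0.24127420139267497
```

View pics/wrist3.png

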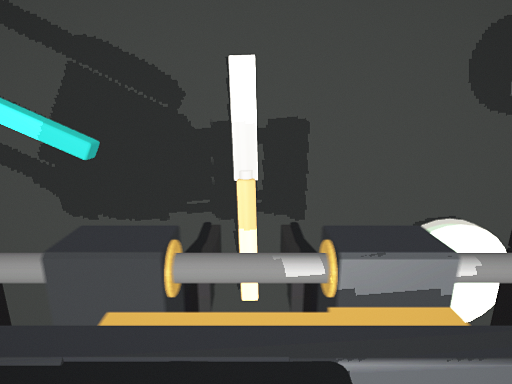

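Call:
play_rows(
  series=[
    [0.5,0.01,0,-0.02,0,-0.01,0],
    [0.5,0,0.3,0,0,0,0],
    [0.5,0,0.3,0,0,0,0],
    [0.5,0,0.12,0,0,0,0],
    [0.5,0,0.08,0,0,0,0],
    [0.5,0,0,0,0,0,0],
    [0,0,0,0,0,0,0],
    [0,0,0,0,0,0,0],
    [0,0,0,0,0,0,0],
    [0,0,0,0,0,0,0],
    [0,0,0,0,0,0,0],
    [0,0,0,0,0,0,0],
  ],
  grip_force=60,
)

```text
time: 6.13
position: [0.555, -0.2154, 0.0292]
tool_rot: [0.484, -0.515, 0.516, -0.484]
ft_force: [-1.2, 0.5, 2.3]
grip_width: 0.0134
```

Call:
play_rows(
  series=[
    [0,0,0,0,0,0,0],
    [0,0,0,0,0,0,0],
    [0,0,0,0,0,0,0],
    [0,0,0,0,0,0,0],
    [0,0,0,0,0,0,0],
  ],
)

```text
time: 6.55
position: [0.555, -0.2154, 0.0292]
tool_rot: [0.484, -0.515, 0.516, -0.484]
ft_force: [-0.8, 0.4, 5.3]
grip_width: 0.0135
```

Call:
play_rows(
  series=[
    [0,0,-0.2,0,0,0,0],
    [0,0,-0.3,0,0,0,0],
    [0,0,-0.1,0,0,0,0],
    [0,0,0,0,0,0,0],
    [0,0,0,0,0,0,0],
  ],
)

```text
time: 6.97
position: [0.5552, -0.2155, 0.0886]
tool_rot: [0.484, -0.515, 0.516, -0.484]
ft_force: [0.7, 0.7, -2.0]
grip_width: 0.0131
```

```bash
cat > lk.py <<'E'
from h import *
import sys
def blade(c,im,z0,roi=(0,200,200,300)):
    hsv=cv2.cvtColor(im,cv2.COLOR_BGR2HSV)
    s=((hsv[...,1]<60)&(hsv[...,2]>110)); k=np.zeros_like(s);k[roi[0]:roi[1],roi[2]:roi[3]]=1; s&=k
    n,l,stt,_=cv2.connectedComponentsWithStats(s.astype(np.uint8)); i=1+np.argmax(stt[1:,4]); ys,xs=np.nonzero(l==i)
    P=toplane(c,np.c_[xs,ys],z0)[:,:2]; mu=P.mean(0); u,sv,vt=np.linalg.svd(P-mu,full_matrices=False); d=vt[0]*np.sign(vt[0][1]); t=(P-mu)@d
    return d,np.ptp(t),mu+d*t.max(),mu+d*t.min(),np.ptp((P-mu)@[d[1],-d[0]])
E
python3 - <<'E'
from lk import *
o,M=st(); c=cam("wrist"); im=np.ascontiguousarray(eyes.camera("wrist")[:,:,::-1]); cv2.imwrite("pics/wrist4.png",im)
z=o["position"][2]-.0292+.0093
print(blade(c,im,z)); print("M^T d", M.T@np.r_[blade(c,im,z)[0],0]); print("tip rel TCP (tool)",M.T@(np.r_[blade(c,im,z)[2],z]-o["position"]))
E
```

```text
t 6.97 pos [ 0.5552 -0.2155  0.0886] F [ 0.73  0.68 -2.03] M [-0.009  0.035 -0.042] w 0.0131 q [-0.558  0.704  1.63   0.     0.806 -0.494]
x [-6.34e-02 -9.98e-01  5.00e-04] y [ 9.e-04 -5.e-04 -1.e+00] z [ 9.98e-01 -6.34e-02  9.00e-04]
(array([0.07095089, 0.99747981]), np.float64(0.07987497594814127), array([ 0.56329413, -0.11104175]), array([ 0.55762693, -0.19071543]), np.float64(0.01781750396678012))
M^T d [-9.99971055e-01 -4.60856503e-04  7.59451631e-03]
tip rel TCP (tool) [-0.10472721  0.01985238  0.00148423]
```

View pics/wrist4.png

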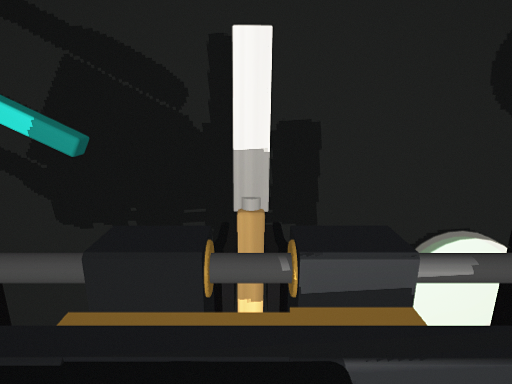

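```bash
cat >> lk.py <<'E'
psi=np.array([.2146,.977,0]);psi/=np.linalg.norm(psi); O=np.array([.5281,.1175,0])
def tipplan(hx,z,hy=0.,pitch=0.):
    "tip at housing x, y; blade mid height z; pitch up (rad)"
    side=np.array([psi[1],-psi[0],0]); fw=np.cos(pitch)*psi+np.array([0,0,np.sin(pitch)])
    y=-(np.cross(side,fw)); y=np.cross(fw,side)
    if y[2]>0: y=-y
    tip=O+psi*hx+np.array([-psi[1],psi[0],0])*hy; tip[2]=z
    p=tip-fw*.105-y*.0212
    plan(p,y,side)
E
python3 - <<'E'
from lk import *
tipplan(-.1,.056)
E
```

```text
shift units [-1.276  0.107 -0.786] rows>= 3.6032758043263122 turn units [ 0.0003  0.0486 -0.0002] rows>= 1.2227384882017325
```

Call:
play_rows(
  series=[
    [0,-0.25,0.02,-0.16,0,0,0],
    [0,-0.25,0.02,-0.16,0,0,0],
    [0,-0.25,0.02,-0.16,0,0,0],
    [0,-0.25,0.02,-0.16,0,0,0],
    [0,-0.276,0.027,-0.146,0,0,0],
    [0,0,0,0,0,0.0243,0],
    [0,0,0,0,0,0.0243,0],
    [0,0,0,0,0,0,0],
    [0,0,0,0,0,0,0],
  ],
)

```text
time: 7.77
position: [0.4841, -0.0828, 0.0768]
tool_rot: [-0.444, 0.551, -0.55, 0.443]
ft_force: [-0.4, 0.6, -1.2]
grip_width: 0.0133
```

```bash
python3 - <<'E'
from lk import *
o,M=st(); c=cam("wrist"); im=np.ascontiguousarray(eyes.camera("wrist")[:,:,::-1]); cv2.imwrite("pics/wrist5.png",im)
s=np.ascontiguousarray(eyes.camera("scene")[:,:,::-1]); cv2.imwrite("pics/scz5.png",cv2.resize(s[100:260,180:340],None,fx=3.7,fy=3.7,interpolation=cv2.INTER_CUBIC))
print("lip px",proj(c,[O+psi*-.07+[0,0,.066]]), [proj(c,[O+psi*-.07+[0,0,.066]+s*.067*np.array([-psi[1],psi[0],0])]) for s in (1,-1)])
tipplan(-.1,.056); tipplan(-.035,.056)
E
```

```text
t 7.77 pos [ 0.4841 -0.0828  0.0768] F [-0.35  0.57 -1.18] M [-0.075  0.074  0.019] w 0.0133 q [-0.397  0.642  1.9   -0.     0.601 -0.183]
x [-2.123e-01 -9.772e-01 -3.000e-04] y [-1.9e-03  7.0e-04 -1.0e+00] z [ 0.9772 -0.2123 -0.002 ]
lip px [[249.08896696 -66.22124212]] [array([[ 76.92102266, -66.53396205]]), array([[421.55181628, -65.90798654]])]
shift units [-0.004 -0.    -0.005] rows>= 0.015152262785704158 turn units [ 0.0003  0.0004 -0.0001] rows>= 0.013094145316632826
shift units [-0.654 -0.    -0.004] rows>= 1.568990027981561 turn units [ 0.0003  0.0004 -0.0001] rows>= 0.013094145316632826
```

View pics/wrist5.png

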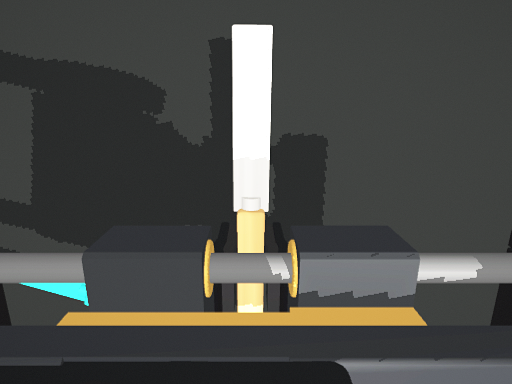

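View pics/scz5.png

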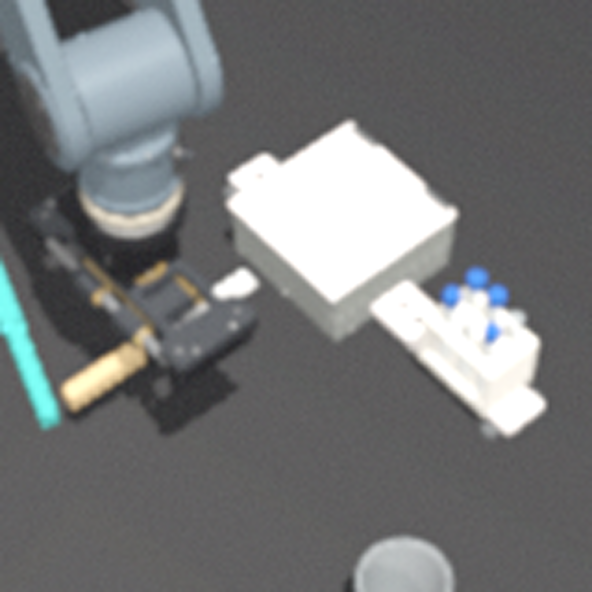

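Call:
play_rows(
  series=[
    [0,-0.15,0,0,0,0,0],
    [0,-0.15,0,0,0,0,0],
    [0,-0.1,0,0,0,0,0],
    [0,-0.06,0,0,0,0,0],
  ],
)

```text
time: 8.2
position: [0.4945, -0.0374, 0.0776]
tool_rot: [-0.444, 0.551, -0.551, 0.443]
ft_force: [0.4, 0.1, -1.3]
grip_width: 0.0133
```

Call:
play_rows(
  series=[
    [0,-0.06,0,0,0,0,0],
    [0,-0.06,0,0,0,0,0],
    [0,-0.05,0,0,0,0,0],
    [0,0,0,0,0,0,0],
    [0,0,0,0,0,0,0],
  ],
)

```text
time: 8.62
position: [0.4982, -0.0214, 0.0779]
tool_rot: [0.443, -0.551, 0.551, -0.443]
ft_force: [0.6, -0.1, -0.3]
grip_width: 0.0133
```

```bash
python3 - <<'E'
from lk import *
o,M=st(); c=cam("wrist"); im=np.ascontiguousarray(eyes.camera("wrist")[:,:,::-1]); cv2.imwrite("pics/wrist6.png",im)
print("lip px",proj(c,[O+psi*-.07+[0,0,.066]]))
tipplan(-.035,.056)
E
```

```text
t 8.62 pos [ 0.4982 -0.0214  0.0779] F [ 0.58 -0.11 -0.32] M [-0.051  0.081  0.014] w 0.0133 q [-0.267  0.645  1.882 -0.     0.615 -0.052]
x [-2.138e-01 -9.769e-01  1.000e-04] y [ 1.e-04 -2.e-04 -1.e+00] z [ 9.769e-01 -2.138e-01  1.000e-04]
lip px [[247.33613766 101.87738224]]
shift units [-0.023  0.007 -0.006] rows>= 0.059799326022412815 turn units [-0.      0.0001  0.    ] rows>= 0.00322769978198535
```

View pics/wrist6.png

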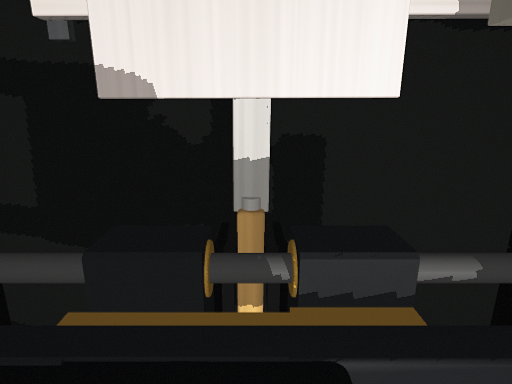

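Call:
play_rows(
  series=[
    [0,0,-0.04,0,0,0,0],
    [0,0,-0.09,0,0,0,0],
    [0,-0.01,-0.09,0,0,0,0],
    [0,-0.02,-0.09,0,0,0,0],
    [0,-0.02,-0.09,0,0,0,0],
    [0,-0.04,-0.085,0,0,0,0],
    [0,-0.04,-0.085,0,0,0,0],
    [0,0,0,0,0,0,0],
  ],
)

```text
time: 9.33
position: [0.502, -0.0083, 0.1369]
tool_rot: [0.443, -0.55, 0.552, -0.444]
ft_force: [-0.4, 0.7, -0.6]
grip_width: 0.0137
```

```bash
python3 - <<'E'
from lk import *
o,M=st(); c=cam("wrist"); im=np.ascontiguousarray(eyes.camera("wrist")[:,:,::-1]); cv2.imwrite("pics/wrist7.png",im)
s=np.ascontiguousarray(eyes.camera("scene")[:,:,::-1]); cv2.imwrite("pics/scz7.png",cv2.resize(s[100:260,180:340],None,fx=3.7,fy=3.7,interpolation=cv2.INTER_CUBIC))
E
```

```text
t 9.33 pos [ 0.502  -0.0083  0.1369] F [-0.36  0.74 -0.57] M [-0.09   0.052 -0.033] w 0.0137 q [-0.24   0.537  1.843  0.     0.758 -0.025]
x [-2.136e-01 -9.769e-01 -2.000e-04] y [ 3.6e-03 -6.0e-04 -1.0e+00] z [ 0.9769 -0.2136  0.0037]
```

View pics/wrist7.png

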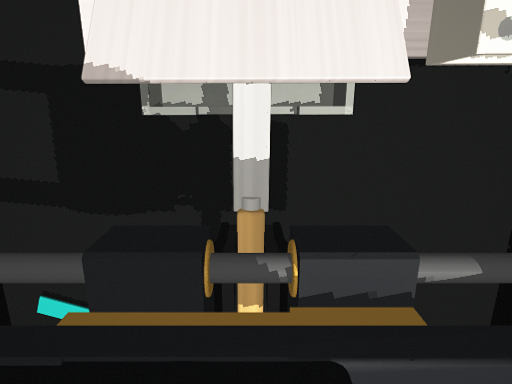

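View pics/scz7.png

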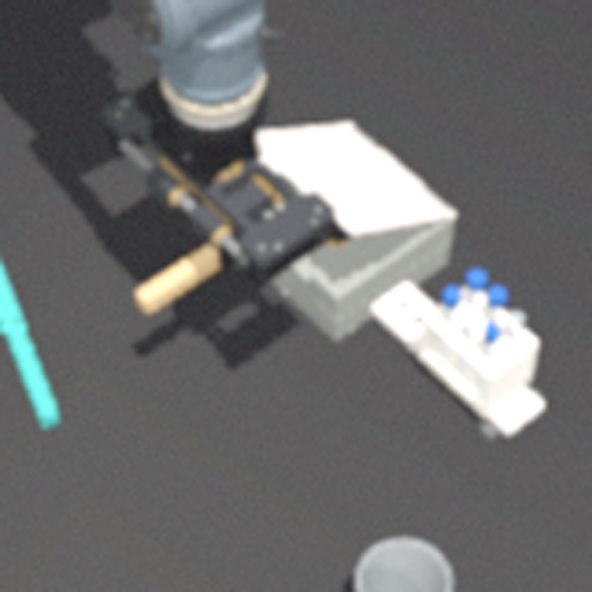

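Call:
play_rows(
  series=[
    [0,-0.05,-0.075,0,0,0,0],
    [0,-0.055,-0.075,0,0,0,0],
    [0,-0.06,-0.07,0,0,0,0],
    [0,-0.065,-0.065,0,0,0,0],
    [0,-0.075,-0.055,0,0,0,0],
    [0,-0.075,-0.055,0,0,0,0],
    [0,-0.085,-0.04,0,0,0,0],
    [0,-0.085,-0.04,0,0,0,0],
    [0,0,0,0,0,0,0],
  ],
)

```text
time: 10.18
position: [0.5135, 0.0467, 0.1833]
tool_rot: [0.443, -0.55, 0.551, -0.444]
ft_force: [-0.1, -0.3, -0.7]
grip_width: 0.0133
```

```bash
python3 - <<'E'
from lk import *
o,M=st(); c=cam("wrist"); im=np.ascontiguousarray(eyes.camera("wrist")[:,:,::-1]); cv2.imwrite("pics/wrist8.png",im)
s=np.ascontiguousarray(eyes.camera("scene")[:,:,::-1]); cv2.imwrite("pics/scz8.png",cv2.resize(s[100:260,180:340],None,fx=3.7,fy=3.7,interpolation=cv2.INTER_CUBIC))
E
```

```text
t 10.18 pos [0.5135 0.0467 0.1833] F [-0.08 -0.26 -0.75] M [-0.07   0.058  0.05 ] w 0.0133 q [-1.270e-01  4.740e-01  1.772e+00  1.000e-03  8.940e-01  8.700e-02]
x [-0.213  -0.9771 -0.0011] y [ 2.1e-03  6.0e-04 -1.0e+00] z [ 0.9771 -0.213   0.002 ]
```

View pics/wrist8.png

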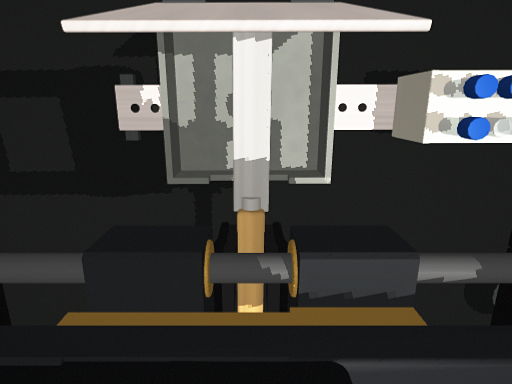

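View pics/scz8.png

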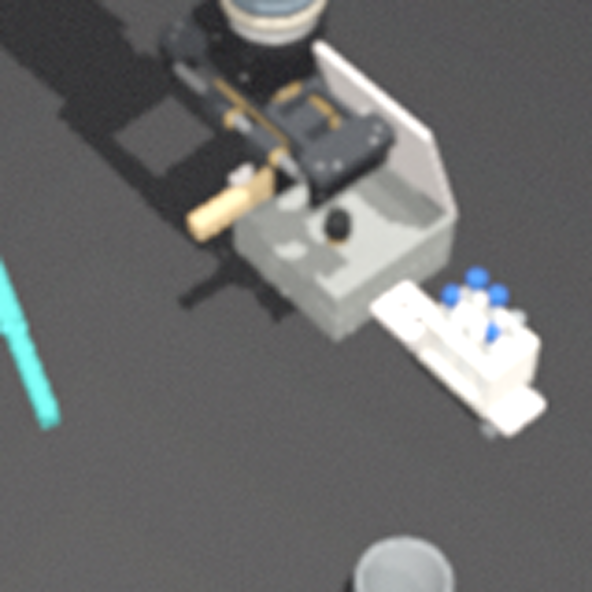

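Call:
play_rows(
  series=[
    [0,-0.09,-0.03,0,0,0,0],
    [0,-0.09,-0.03,0,0,0,0],
    [0,-0.09,-0.01,0,0,0,0],
    [0,-0.09,-0.01,0,0,0,0],
    [0,-0.09,0,0,0,0,0],
    [0,-0.09,0,0,0,0,0],
    [0,-0.08,0,0,0,0,0],
    [0,0,0,0,0,0,0],
    [0,0,0,0,0,0,0],
  ],
)

```text
time: 11.03
position: [0.5261, 0.1062, 0.1903]
tool_rot: [-0.443, 0.551, -0.551, 0.444]
ft_force: [0.1, 0.1, -1.2]
grip_width: 0.0132
```

```bash
python3 - <<'E'
from lk import *
o,M=st(); c=cam("wrist"); im=np.ascontiguousarray(eyes.camera("wrist")[:,:,::-1]); cv2.imwrite("pics/wrist9.png",im)
s=np.ascontiguousarray(eyes.camera("scene")[:,:,::-1]); cv2.imwrite("pics/scz9.png",cv2.resize(s[100:260,180:340],None,fx=3.7,fy=3.7,interpolation=cv2.INTER_CUBIC))
E
```

```text
t 11.03 pos [0.5261 0.1062 0.1903] F [ 0.11  0.06 -1.16] M [-0.092  0.065  0.06 ] w 0.0132 q [-0.009  0.488  1.712  0.     0.941  0.206]
x [-2.133e-01 -9.770e-01 -2.000e-04] y [ 1.e-04  2.e-04 -1.e+00] z [ 9.770e-01 -2.133e-01  1.000e-04]
```

View pics/wrist9.png

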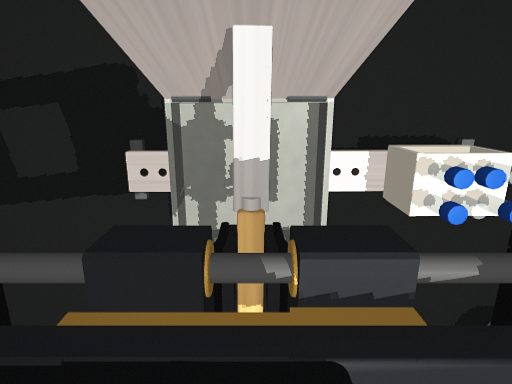

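View pics/scz9.png

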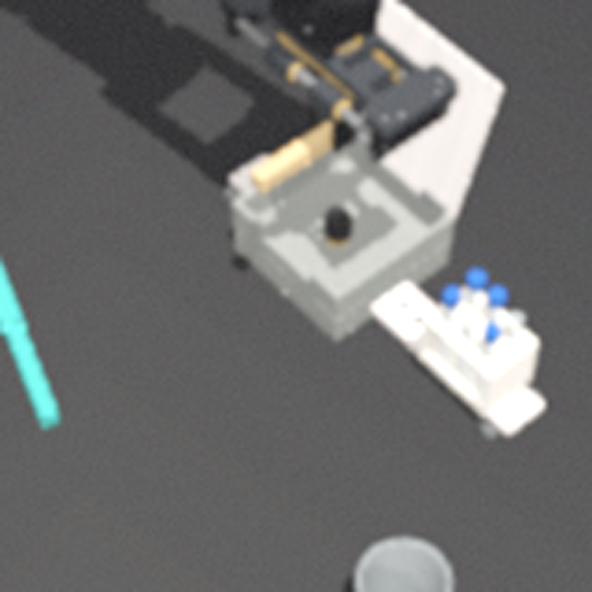

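Call:
play_rows(
  series=[
    [0,0.15,0,0,0,0,0],
    [0,0.29,0,0,0,0,0],
    [0,0.33,0,0.1,0,0,0],
    [0,0.33,0,0.12,0,0,0],
    [0,0.33,0,0.12,0,0,0],
    [0,0.33,0,0.12,0,0,0],
    [0,0.33,0.1,0.12,0,0,0],
    [0,0.33,0.2,0.12,0,0,0],
    [0,0.33,0.2,0.12,0,0,0],
    [0,0.32,0.2,0.15,0,0,0],
    [0,0,0.2,0,0,0,0],
    [0,0,0,0,0,0,0],
  ],
)

```text
time: 12.13
position: [0.5527, -0.2169, 0.0966]
tool_rot: [-0.443, 0.554, -0.55, 0.441]
ft_force: [-1.8, 1.3, -1.5]
grip_width: 0.0129
```

```bash
python3 - <<'E'
from lk import *
o,M=st(); c=cam("wrist"); im=np.ascontiguousarray(eyes.camera("wrist")[:,:,::-1]); cv2.imwrite("pics/wrist10.png",im)
s=np.ascontiguousarray(eyes.camera("scene")[:,:,::-1]); cv2.imwrite("pics/sc10.png",s); cv2.imwrite("pics/scz10.png",cv2.resize(s[100:290,150:340],None,fx=3.1,fy=3.1,interpolation=cv2.INTER_CUBIC))
t=np.ascontiguousarray(eyes.camera("top")[:,:,::-1]); cv2.imwrite("pics/top10.png",t);cv2.imwrite("pics/topz10.png",cv2.resize(t[150:270,150:270],None,fx=4.8,fy=4.8,interpolation=cv2.INTER_CUBIC))
z=o["position"][2]-.0292+.0093
b=blade(c,im,z); print(b); print("M^T d", M.T@np.r_[b[0],0]); print("tip rel TCP (tool)",M.T@(np.r_[b[2],z]-o["position"]))
E
```

```text
t 12.13 pos [ 0.5527 -0.2169  0.0966] F [-1.84  1.3  -1.5 ] M [-0.043  0.13   0.032] w 0.0129 q [-0.562  0.692  1.626  0.     0.83  -0.341]
x [-0.2188 -0.9758 -0.0022] y [-0.0056  0.0035 -1.    ] z [ 0.9758 -0.2188 -0.0062]
(array([0.22585392, 0.97416118]), np.float64(0.07996223839505286), array([ 0.57708388, -0.11483017]), array([ 0.55902409, -0.19272628]), np.float64(0.017842048798955956))
M^T d [-0.99997125  0.00217015  0.00726607]
tip rel TCP (tool) [-0.10489395  0.02012314  0.00155861]
```

View pics/scz10.png

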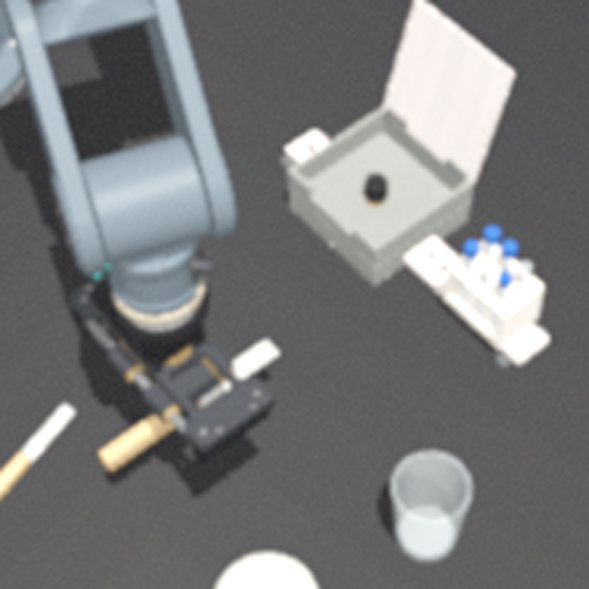

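View pics/topz10.png

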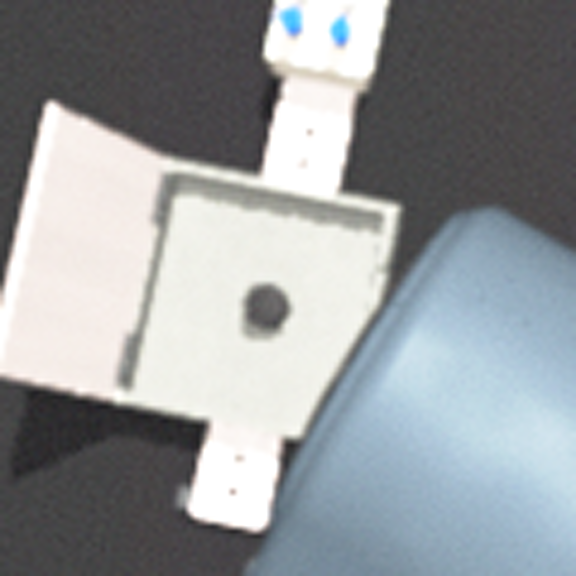

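View pics/wrist10.png

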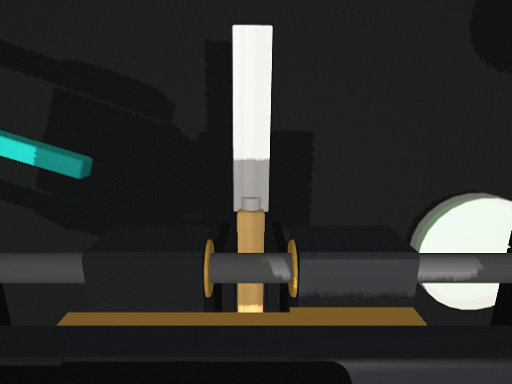

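Call:
play_rows(
  series=[
    [0,0,0,0,0,0,0],
    [0,0,0.3,0,0,0,0],
    [0,0,0.2,0,0,0,0],
    [0,0,0.1,0,0,0,0],
    [0,0,0.04,0,0,0,0],
    [0,0,0,0,0,0,0],
    [0,0,0,0,0,0,0],
  ],
)

```text
time: 12.87
position: [0.5557, -0.2152, 0.0374]
tool_rot: [0.443, -0.55, 0.551, -0.444]
ft_force: [0.2, 0.2, -1.1]
grip_width: 0.0133
```

```bash
python3 - <<'E'
from lk import *
st()
c=cam("top"); print("knob",toplane(c,[[205.02,213.77]],.058)); k=toplane(c,[[205.02,213.77]],.058)[0]-O; print("housing xy",k@psi,k@[-psi[1],psi[0],0])
E
```

```text
t 12.87 pos [ 0.5557 -0.2152  0.0374] F [ 0.17  0.24 -1.09] M [-0.036  0.082  0.039] w 0.0133 q [-0.557  0.787  1.645 -0.     0.708 -0.341]
x [-2.137e-01 -9.769e-01  6.000e-04] y [ 1.5e-03 -9.0e-04 -1.0e+00] z [ 0.9769 -0.2137  0.0017]
knob [[0.52496323 0.11319905 0.058     ]]
housing xy -0.00487375648737859 0.0021410173123242874
```

Call:
play_rows(
  series=[
    [0,0,0.05,0,0,0,0],
    [0,0,0.02,0,0,0,0],
    [0,0,0.01,0,0,0,0],
    [0,0,0,0,0,0,0],
    [0,0,0,0,0,0,0],
  ],
)

```text
time: 13.28
position: [0.5553, -0.2154, 0.0292]
tool_rot: [0.443, -0.551, 0.551, -0.443]
ft_force: [-0.4, 0.4, 5.1]
grip_width: 0.0135
```

Call:
play_rows(
  series=[
    [0.55,0,0,0,0,0,0],
    [0.55,0,0,0,0,0,0],
    [0.55,0,0,0,0,0,0],
    [0.55,0,0,0,0,0,0],
    [0.55,0,0,0,0,0,0],
    [0.55,0,0,0,0,0,0],
    [0.55,0,-0.15,0,0,0,0],
    [0.55,0,-0.3,0,0,0,0],
    [0.55,0,-0.3,0,0,0,0],
    [0.55,0,-0.3,0,0,0,0],
    [0.55,0,-0.3,0,0,0,0],
    [0.55,0,-0.3,0,0,0,0],
  ],
)

```text
time: 14.28
position: [0.5546, -0.215, 0.1946]
tool_rot: [-0.443, 0.551, -0.551, 0.443]
ft_force: [0.0, -0.1, 0.8]
grip_width: 0.0482
```

```bash
python3 - <<'E'
from lk import *
o,M=st(); im=np.ascontiguousarray(eyes.camera("wrist")[:,:,::-1]); cv2.imwrite("pics/wrist11.png",im)
k=[.525,.1132]
plan([k[0],k[1],.195],[0,0,-1],[psi[1],-psi[0],0])
E
```

```text
t 14.28 pos [ 0.5546 -0.215   0.1946] F [ 0.   -0.14  0.82] M [-0.072  0.099  0.008] w 0.0482 q [-0.558  0.551  1.562 -0.     1.029 -0.341]
x [-2.144e-01 -9.768e-01 -2.000e-04] y [-5.e-04  3.e-04 -1.e+00] z [ 9.768e-01 -2.144e-01 -5.000e-04]
shift units [-3.153  0.037 -1.028] rows>= 7.953675551172433 turn units [-0.0033  0.0001  0.0012] rows>= 0.08910231952938463
```

View pics/wrist11.png

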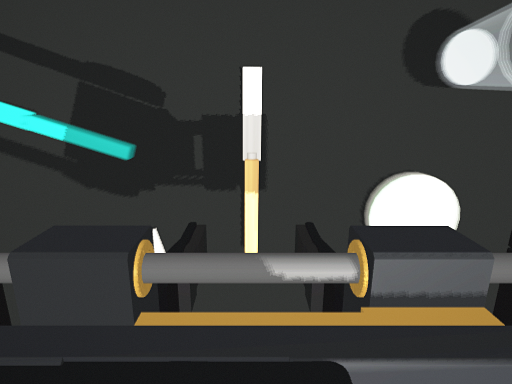

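Call:
play_rows(
  series=[
    [0.55,-0.3,0,-0.1,0,0,0],
    [0.55,-0.3,0,-0.1,0,0,0],
    [0.55,-0.3,0,-0.1,0,0,0],
    [0.55,-0.3,0,-0.1,0,0,0],
    [0.55,-0.3,0,-0.1,0,0,0],
    [0.55,-0.3,0,-0.1,0,0,0],
    [0.55,-0.3,0,-0.1,0,0,0],
    [0.55,-0.3,0,-0.1,0,0,0],
    [0.55,-0.3,0,-0.1,0,0,0],
    [0.55,-0.3,0,-0.1,0,0,0],
    [0.55,-0.15,0,-0.03,0,0,0],
    [0.55,0,0,0,0,0,0],
  ],
)

```text
time: 15.33
position: [0.5211, 0.1177, 0.1932]
tool_rot: [-0.444, 0.55, -0.55, 0.444]
ft_force: [-0.6, 0.0, -0.9]
grip_width: 0.0482
```

```bash
python3 - <<'E'
from lk import *
o,M=st(); c=cam("wrist"); im=np.ascontiguousarray(eyes.camera("wrist")[:,:,::-1]); cv2.imwrite("pics/wrist12.png",im)
print("knob pred",proj(c,[[.525,.1132,.058]]))
plan([.525,.1132,.195],[0,0,-1],[psi[1],-psi[0],0])
s=np.ascontiguousarray(eyes.camera("scene")[:,:,::-1]); cv2.imwrite("pics/sc12.png",s)
E
```

```text
t 15.33 pos [0.5211 0.1177 0.1932] F [-0.57  0.04 -0.88] M [-0.13   0.063  0.052] w 0.0482 q [1.200e-02 4.810e-01 1.716e+00 1.000e-03 9.450e-01 2.240e-01]
x [-2.103e-01 -9.776e-01 -9.000e-04] y [-3.e-04  9.e-04 -1.e+00] z [ 9.776e-01 -2.103e-01 -4.000e-04]
knob pred [[255.06371469 193.57631415]]
shift units [ 0.02  -0.018  0.04 ] rows>= 0.11618417041018698 turn units [-0.      0.0011  0.0001] rows>= 0.028686312182536765
```

View pics/wrist12.png

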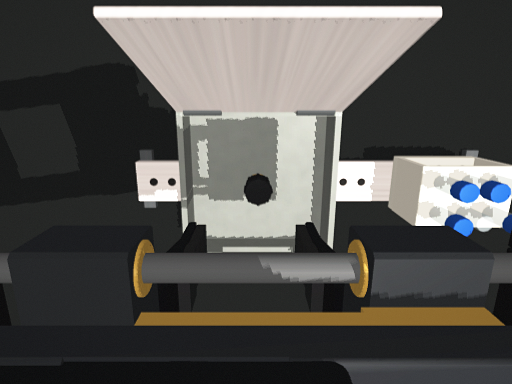

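View pics/sc12.png

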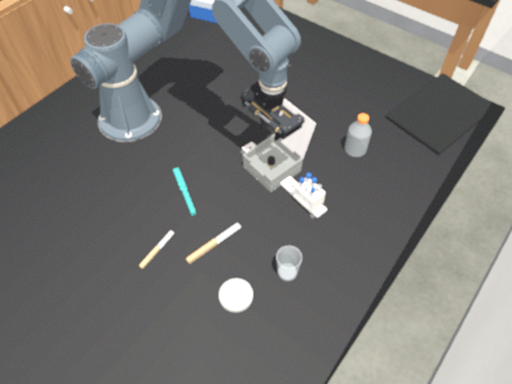

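```bash
python3 - <<'E'
from lk import *
c=cam("wrist"); im=cv2.imread("pics/wrist12.png"); g=im.max(2)
m=(g[165:212,235:285]<45).astype(np.uint8); n,l,s,ce=cv2.connectedComponentsWithStats(m); i=1+np.argmax(s[1:,4]); print(s[i],ce[i]+[235,165])
for z in (.058,.046): print(z,toplane(c,[ce[i]+[235,165]],z))
x,y,w,h,_=s[i]; 
print("bbox world @.058",toplane(c,[[235+x-.5,165+y+h/2],[235+x+w-.5,165+y+h/2],[235+x+w/2,165+y-.5],[235+x+w/2,165+y+h-.5]],.058).round(4))
E
```

```text
[  9   9  29  31 640] [257.625     189.0390625]
0.058 [[0.52871121 0.11367643 0.058     ]]
0.046 [[0.52831826 0.11057805 0.046     ]]
bbox world @.058 [[0.5166 0.1159 0.058 ]
 [0.5412 0.1105 0.058 ]
 [0.5323 0.127  0.058 ]
 [0.5266 0.0998 0.058 ]]
```

```bash
python3 - <<'E'
from lk import *
st(); plan([.528,.1122,.105],[0,0,-1],[psi[1],-psi[0],0])
E
```

```text
t 15.43 pos [0.5217 0.1149 0.1932] F [ 0.4  -0.91 -0.06] M [-0.078  0.061  0.03 ] w 0.0478 q [ 8.000e-03  4.810e-01  1.716e+00 -1.000e-03  9.450e-01  2.220e-01]
x [-2.125e-01 -9.772e-01  5.000e-04] y [-0.e+00 -5.e-04 -1.e+00] z [ 9.772e-01 -2.125e-01  1.000e-04]
shift units [0.012 0.882 0.067] rows>= 2.1211206942729475 turn units [-0.      0.0007  0.0002] rows>= 0.01706665673547949
```

Call:
play_rows(
  series=[
    [0.55,0.01,0.22,0.06,0,0,0],
    [0.55,0,0.22,0,0,0,0],
    [0.55,0,0.22,0,0,0,0],
    [0.55,0,0.2,0,0,0,0],
    [0.55,0,0,0,0,0,0],
    [0.55,0,0,0,0,0,0],
    [0.55,0,0,0,0,0,0],
  ],
)

```text
time: 16.02
position: [0.5283, 0.1114, 0.108]
tool_rot: [0.443, -0.551, 0.552, -0.443]
ft_force: [0.7, -0.3, -0.2]
grip_width: 0.0479
```

```bash
python3 - <<'E'
from lk import *
o,M=st(); c=cam("wrist"); im=np.ascontiguousarray(eyes.camera("wrist")[:,:,::-1]); cv2.imwrite("pics/wrist13.png",im)
print("pred",proj(c,[[.528,.1122,.058]]), "grasp centreline at z .058",proj(c,[o["position"]+M[:,1]*(o["position"][2]-.058)]))
E
```

```text
t 16.02 pos [0.5283 0.1114 0.108 ] F [ 0.73 -0.33 -0.21] M [-0.055  0.018  0.039] w 0.0479 q [ 1.000e-03  6.220e-01  1.764e+00 -0.000e+00  7.540e-01  2.180e-01]
x [-2.156e-01 -9.765e-01 -1.000e-04] y [ 1.2e-03 -1.0e-04 -1.0e+00] z [ 0.9765 -0.2156  0.0012]
pred [[248.13538686 223.30505537]] grasp centreline at z .058 [[249.03785465 224.38214991]]
```

View pics/wrist13.png

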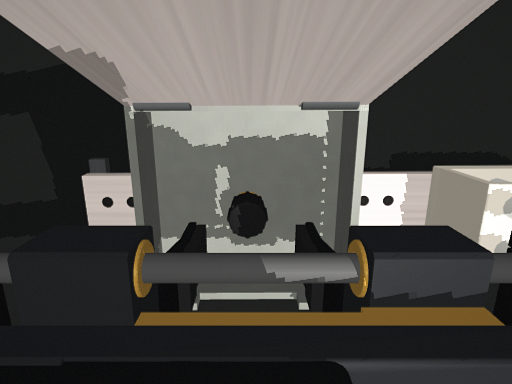

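Call:
play_rows(
  series=[
    [0.55,-0.025,0,0,0,0,0],
    [0.55,0,0.12,0,0,0,0],
    [0.55,0,0.12,0,0,0,0],
    [0.55,0,0.12,0,0,0,0],
    [0.55,0,0.06,0,0,0,0],
    [0.55,0,0.04,0,0,0,0],
    [0.55,0,0,0,0,0,0],
    [0.55,0,0,0,0,0,0],
  ],
)

```text
time: 16.73
position: [0.5284, 0.1148, 0.0618]
tool_rot: [0.443, -0.551, 0.551, -0.443]
ft_force: [0.4, 0.1, 0.7]
grip_width: 0.0479
```

```bash
python3 - <<'E'
from lk import *
o,M=st(); c=cam("wrist"); im=np.ascontiguousarray(eyes.camera("wrist")[:,:,::-1]); cv2.imwrite("pics/wrist14.png",im)
print("centreline at z .058",proj(c,[o["position"]+M[:,1]*(o["position"][2]-.058)]))
E
```

```text
t 16.73 pos [0.5284 0.1148 0.0618] F [0.44 0.05 0.66] M [-0.084 -0.017 -0.007] w 0.0479 q [0.007 0.704 1.782 0.    0.655 0.223]
x [-2.143e-01 -9.768e-01 -2.000e-04] y [ 9.e-04  0.e+00 -1.e+00] z [ 9.768e-01 -2.143e-01  8.000e-04]
centreline at z .058 [[248.66768937 258.92142285]]
```

View pics/wrist14.png

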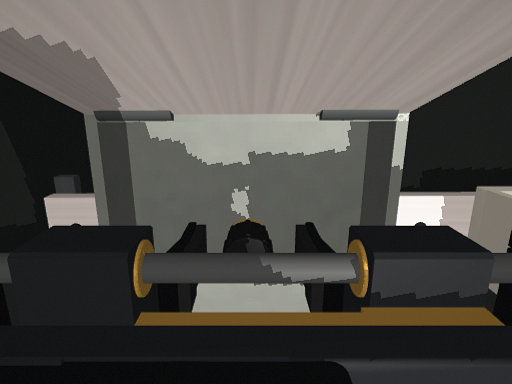

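Call:
play_rows(
  series=[
    [0,0,0,0,0,0,0],
    [0,0,0,0,0,0,0],
    [0,0,0,0,0,0,0],
    [0,0,0,0,0,0,0],
    [0,0,0,0,0,0,0],
    [0,0,0,0,0,0,0],
    [0,0,0,0,0,0,0],
    [0,0,0,0,0,0,0],
    [0,0,0,0,0,0,0],
    [0,0,0,0,0,0,0],
  ],
  grip_force=60,
)

```text
time: 17.62
position: [0.5271, 0.1149, 0.0614]
tool_rot: [-0.444, 0.551, -0.551, 0.443]
ft_force: [-3.5, 1.5, 5.8]
grip_width: 0.0225
```

Call:
play_rows(
  series=[
    [0,0,-0.03,-0.01,0,0,0],
    [0,0,-0.03,0,0,0,0],
    [0,0,-0.03,0,0,0,0],
    [0,0,-0.03,0,0,0,0],
    [0,0,-0.03,0,0,0,0],
    [0,0,0,0,0,0,0],
    [0,0,0,0,0,0,0],
  ],
)

```text
time: 18.2
position: [0.527, 0.1149, 0.0761]
tool_rot: [-0.443, 0.551, -0.551, 0.443]
ft_force: [0.5, 1.0, -9.9]
grip_width: 0.0227
```

Call:
play_rows(
  series=[
    [0,0,-0.02,0,0,0,0],
    [0,0,-0.015,0,0,0,0],
    [0,0,0,0,0,0,0],
    [0,0,0,0,0,0,0],
  ],
)

```text
time: 18.53
position: [0.527, 0.1149, 0.0796]
tool_rot: [-0.443, 0.551, -0.551, 0.443]
ft_force: [0.3, 0.5, -13.7]
grip_width: 0.0224
```

```bash
python3 - <<'E'
from lk import *
st()
E
```

```text
t 18.53 pos [0.527  0.1149 0.0796] F [  0.35   0.49 -13.74] M [ 0.077 -0.076  0.003] w 0.0224 q [ 0.007  0.672  1.778 -0.     0.692  0.224]
x [-2.144e-01 -9.768e-01  1.000e-04] y [-3.e-04 -0.e+00 -1.e+00] z [ 9.768e-01 -2.144e-01 -3.000e-04]
```

Call:
play_rows(
  series=[
    [0,0,-0.01,0,0,0,0],
    [0,0,0,0,0,0,0],
    [0,0,0,0,0,0,0],
    [0,0,0,0,0,0,0],
  ],
)

```text
time: 18.87
position: [0.527, 0.1149, 0.0797]
tool_rot: [-0.443, 0.551, -0.551, 0.443]
ft_force: [3.1, 1.5, -26.0]
grip_width: 0.0226
```

```bash
python3 - <<'E'
from lk import *
st(); im=np.ascontiguousarray(eyes.camera("wrist")[:,:,::-1]); cv2.imwrite("pics/wrist15.png",im)
s=np.ascontiguousarray(eyes.camera("scene")[:,:,::-1]); cv2.imwrite("pics/sc15.png",cv2.resize(s[90:330,110:390],None,fx=2.4,fy=2.4,interpolation=cv2.INTER_CUBIC))
st()
E
```

```text
t 18.87 pos [0.527  0.1149 0.0797] F [  3.12   1.49 -26.  ] M [ 0.141 -0.471 -0.041] w 0.0226 q [ 0.007  0.671  1.778 -0.     0.693  0.224]
x [-2.145e-01 -9.767e-01  2.000e-04] y [-7.e-04 -0.e+00 -1.e+00] z [ 9.767e-01 -2.145e-01 -7.000e-04]
t 18.97 pos [0.5269 0.1149 0.0797] F [  3.42   0.94 -26.35] M [ 0.126 -0.523 -0.039] w 0.0228 q [0.007 0.672 1.778 0.    0.693 0.224]
x [-2.145e-01 -9.767e-01  2.000e-04] y [-8.e-04  0.e+00 -1.e+00] z [ 9.767e-01 -2.145e-01 -8.000e-04]
```

View pics/wrist15.png

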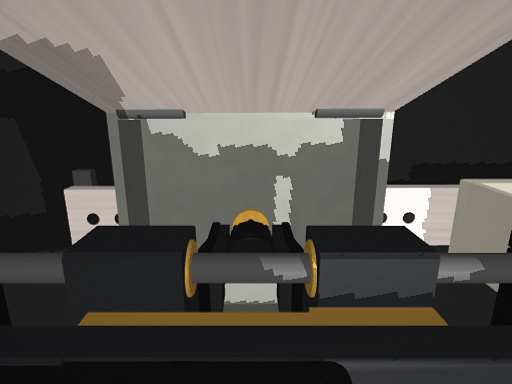

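View pics/sc15.png

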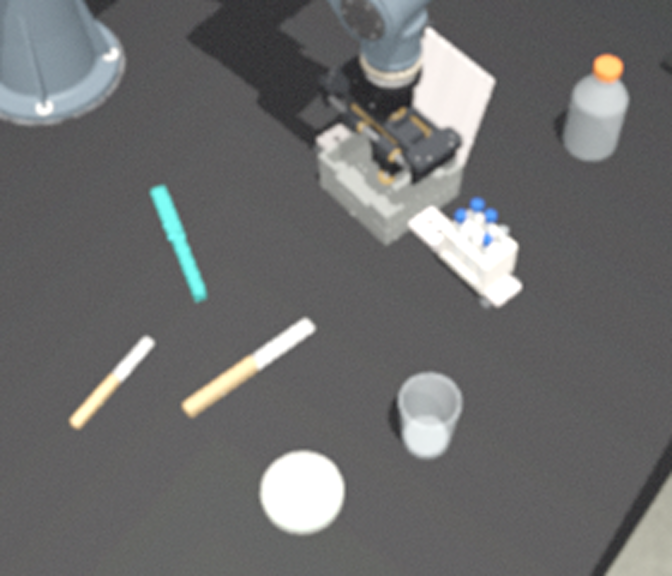

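The stop is confirmed: the force rose from 13.7 to 26 N with no further lift. I'll ease the pull slightly and hand in.

Call:
play_rows(
  series=[
    [0,0,0.006,0,0,0,0],
    [0,0,0,0,0,0,0],
    [0,0,0,0,0,0,0],
    [0,0,0,0,0,0,0],
  ],
)

```text
time: 19.3
position: [0.5269, 0.1149, 0.0797]
tool_rot: [-0.443, 0.551, -0.551, 0.443]
ft_force: [2.4, 0.7, -25.8]
grip_width: 0.0221
```

```bash
python3 - <<'E'
from lk import *
o,M=st()
if o["position"][2]>.0791 and o["ft_force"][2]<-12: print(ticket.hand_in()); 
E
```

```text
t 19.3 pos [0.5269 0.1149 0.0797] F [  2.37   0.74 -25.83] M [ 0.117 -0.506 -0.002] w 0.0221 q [ 0.007  0.671  1.778 -0.     0.693  0.224]
x [-2.144e-01 -9.767e-01  1.000e-04] y [-5.e-04 -0.e+00 -1.e+00] z [ 9.767e-01 -2.144e-01 -5.000e-04]
the job is handed in; nothing more can be done
None
```

The job is handed in at 19.3 s, with the gripper holding the plunger's knob at its stop. I levered the cover open with the blade of the larger wooden spatula, through the pry slot. I then laid the spatula flat on the bench and let go of it.

**Last checks**
- **Plunger:** the hand rose 18.3 mm from where it gripped the knob. Commanding 1 mm more raised the pull from 13.7 to 26 N with almost no movement (0.1 mm), so I take it to be at its stop. The gripper reads about 22 mm around the knob.
- **Cover:** it stands open beyond upright by itself, at about 104° estimated from the blade path. The last scene picture, after the knob was lifted, still shows it open.
- **Bystanders:** the spatula lies flat. The beaker, bottle and petri dish are standing and look unmoved, though I did not re-measure them.

**What went wrong or disagreed**
- **First grasp:** I lifted before the fingers had closed, so the grasp missed and turned the spatula a degree or two on the bench. I measured it again and gripped it on the second try.
- **Knob position:** the top and wrist cameras disagreed by about 4 mm, so I corrected it in a closer view before gripping.
- **Final pull:** easing the command by 0.6 mm did not lower it. It stayed near 26 N, which includes about 11 N from the spring.

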